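# Turn a slide carrier over with a lifter

## Robot

A 6-joint arm with a two-finger parallel gripper is mounted at the origin on a cart in front of the work surface, level with it; the furniture and walls round the work are solid. World frame = base frame: x ahead of the robot, y to its left, z up, the work surface at z = 0. Lengths are in mm, angles in degrees, forces in N, time in s.
With the tool pointing down it reaches from about 300 to 850 mm from the base axis. Payload 4.2 kg.
Tool frame: the origin (TCP) lies on the centre line of the jaws, within the pads' length; the fingertips stand 11 mm ahead of it and the grasp point (between the pads) lies 8 mm behind it; z points along the fingers, y is the line along which they close (so a half turn about z gives the same grasp; the last joint's range is limited). The gripper opens to 91 mm and grips with 3 to 60 N. Pads are 32 mm wide; open, the fingers measure 118 mm over their backs; the gripper's body (76 mm by 178 mm) begins 60 mm behind the grasp point.
Start: joints at [-74.485, 18.312, 89.639, -0, 72.044, -1.146], TCP at [164.866, -550.873, 224.976] pointing down, gripper open.
Joint ranges: [-177.97, 177.97], [-48.28, 115.42], [12.27, 149.76], [-77.06, 257.06], [2.81, 150.46], [-146.56, 146.56]. Speed limits (degrees/s): [147.25, 147.25, 180, 180, 180, 180].

## Interface

Orientations are given as [roll, pitch, yaw] about the fixed x, y, z axes, in that order (R = Rz(yaw) Ry(pitch) Rx(roll)).
In Python, from workcell import env, grab_frame, camera_model, models gives the robot as it stands.
- The arm moves only by the shell command python3 -m crank 'ROWS' [FORCE]. ROWS is text: rows parted by semicolons, each of 7 numbers parted by spaces: the closure, from -1 (fully open) to 1 (shut), so that 0 is half open, then the shift along the tool's x, y, z in mm, then the turn, a rotation vector about the tool's x, y, z in degrees. A call has 1 to 10 rows; each row shifts and turns the commanded pose from where the row before left it, along the tool's axes as they then stand; what a row does not reach is not made up. A row lasts 1/8 s, in which the tool goes at most 62.5 mm and 10.7 degrees, less where a joint would pass 70% of its speed; a pose out of reach is approached as far as the arm can. A call is refused whole if a number of a shift passes 62.5 or a number of a turn 10.7, either way. A call with a gripper value outside its range is refused whole. The fingers move at their own pace and stop on an object; FORCE is the grip in N (left out, the last holds). Time passes only in rows, so rows that do not move let the fingers close. It gives the time, the measured TCP pose, the force, the opening and the grip force at its end, in the units of the state.
- env.state(): the state, without advancing time (a new reading comes with each control period).
- grab_frame(name): name is "side" or "top"; returns the picture (420x560x3 uint8, blue, green, red); there is no depth.
- camera_model(name): a dict with "K" (3x3 intrinsics, pixels), "R" (3x3) and "t" (3): a world point X has camera coordinates R X + t. Camera axes: x right, y down, z forward; pixel columns grow to the right and rows downward; lengths in mm; the calibration is good to about 2 mm. A picture is of the moment at which its call begins. camera_model takes no time and is no camera call.
- env.job_done(): hands the job in; it is judged then, once.
Trained networks look in the newest picture that a camera, given by its name, has taken for a name from the list of things; names that differ only in an ending like _2 or _b are one class to them, and where a whole thing is asked for, a point or a joint stands for the part that bears it (a point fixed in the world has none). Each returns a list of dicts, best first, with "p" (0 to 1); they miss things now and then, are a little off and sometimes report something else, mostly with a low value. They report only what shows in the picture. A call takes as long as a camera call.
- models.search_frame(name, camera): "point" ([x, y, z] in mm, in world coordinates, good to about 4 mm: the middle of the surface that is visible of it).
The state is a dict: "time_s": time; "qpos": joint angles; "qvel": joint speeds; "effort": joint torques, N m; "ee_pos": TCP position; "ee_rot": TCP orientation; "force": force on the tool from outside, world axes, zero at the start; "torque": the same for the moment, N m; "gripper_width": finger opening in mm; "gripper_force": force on a finger pad.
Only numpy, scipy, OpenCV 4.12 (cv2) and the standard library are available. Lean on these libraries where they do the work, as an engineer would, in place of code of your own. Each camera call takes 0.05 s, during which the arm holds its last target. There are 200 camera calls.

## Task

Take the orange-handled lifter from its sloping rest and turn the slide carrier over with it: slide the blade under the carrier's overhanging edge, tilt the lifter well nose-up (some 25 degrees) as you raise that edge, and tip the carrier over the step so that it lies flat on the cork bed with its glass-slide face down. Do not touch the carrier with the gripper itself, and leave the other things where they are. Then lay the lifter back in its rest as you found it.

Things in the scene. Friction and masses are not known exactly. Their poses are not given: they have to be found in the camera images.
- lifter: Lifter (cranked spatula), loose, 70-115 g. Origin: on the centre line of the orange handle. x points along the handle to the blade, y across, z up when the blade lies level. Handle: bar 14 mm wide (y), 12 mm thick (z), x = -60 to +30 mm. It starts lying in the rest, blade end up, at 0.45 rad (26 deg), so a grip square to the handle tilts as much, leaning back away from the blade.
- grip_spot (a point): Best place to grip: on the handle's centre line, 10 mm behind the lifter's origin, in the free space between the rest's forks.
- blade_tip (a point): Middle of the blade's front edge, 105 mm ahead of and 28.5 mm below the lifter's origin. The thin steel blade is 44 mm wide, 3 mm thick, x = 40 to 105 mm, parallel to the handle (z = -30 to -27 mm); a 12 mm wide neck drops steeply to it at x = 29 to 46 mm.
- lifter_rest: Aluminium rest on a dark plate, fixed; place and yaw vary. Origin on the worktop under the seat; x level, heading as the seated lifter's blade, z up. Two forks, 30 mm wide, 20 mm inside, cheeks 10 mm deep, hold the handle at a 0.45 rad slope, blade end up: at x = -60 to -36 and 16 to 25 mm of the lifter's frame, free between for fingers. A stop plate is 1.5 mm behind the handle's end.
- rest_seat (a point): Where the lifter's origin lies when seated: 60 mm above the worktop, over the rest's origin.
- slide_carrier: Slide carrier, loose, 70-120 g: plate 70 (x) by 100 (y) by 8 mm; blue face (z, up at the start) with three glass slides, white underside. Origin: centre of the white underside (42 mm high once turned over on the cork). It starts on the stand's rails, axes nearly along the stand's, +x edge 1 to 6 mm short of the step, -x edge overhanging the rails by about 20 mm. Fingers must not touch it.
- turning_stand: White turning stand, 150 x 120 mm, fixed; place and yaw vary. Origin on the worktop below the step; x level, from the rails to the cork bed (the way the carrier is tipped), z up. Rails from x = -55 to 0 mm: top 30 mm high, 22 mm wide, 60 mm apart inside, open to the front, above a 6 mm base plate; the blade fits between them, as far as the step. Grey cheeks outside, 37.5 mm high.
- step (a point): Middle of the step's foot, level with the rails' tops, 30 mm over the stand's origin. The 4 mm step stops the carrier's far edge while it is tipped (the edge may creep some mm). Put the blade tip only some 15 to 25 mm under the near edge: deeper, past the carrier's middle, it would ride on the blade. Pushed past upright, it falls onto the cork by itself.
- cork_bed (a point): Middle of the cork bed, 43 mm beyond the step, 34 mm high. The cork runs from the step to a grey rim (46 mm high) 87 mm beyond the step.
- stain_bottle: White dropper bottle with a purple cap, 36 mm across, 98 mm high. A bystander, to be left where it is; origin at the centre of its underside.
- sample_cup: White sample cup with a red lid, 58 mm across, 70 mm high. A bystander, to be left where it is; origin at the centre of its underside.
- timer: White bench timer, 66 x 66 x 18 mm. A bystander, to be left where it is; origin at the centre of its underside.
- petri_dish: Clear petri dish with lid, 93 mm across, 17 mm high. A bystander, to be left where it is; origin at the centre of its underside.
- sticky_pad: Yellow note pad, 78 x 78 x 10 mm. A bystander, to be left where it is; origin at the centre of its underside.
- marker: Blue and white marker pen, 135 mm long, 17 mm thick, lying. A bystander, to be left where it is; origin at the centre of its underside.

How it is judged:
By the outcome, as a careful person would: the job done as asked, in the order asked, and still so for the second after the job is handed in, with the robot touching nothing.
It also fails if it takes over 59 s, if anything falls off the work surface, if the arm or the gripper's body presses on something with over 40 N, if the wrist force passes 120 N, or if a joint passes its speed limit or range.

## Working session

There is one attempt and no reset: what is moved stays moved. The work goes in short steps, Python scripts to look and compute and a shell command to move; the robot and the scene stay as the last step left them, time stands still between calls to the robot, and variables do not carry over. Pictures are saved under pics/ and viewed, at most 11 in all, crops included, and the job is handed in when it is done.

```bash
ls; mkdir -p pics; python3 - <<'E'
from workcell import env, grab_frame, camera_model, models
import cv2
for c in ("top","side"):
    cv2.imwrite(f"pics/{c}0.png",grab_frame(c))
    m=camera_model(c); print(c,m)
    for n in ["lifter","grip_spot","blade_tip","lifter_rest","rest_seat","slide_carrier","turning_stand","step","cork_bed","stain_bottle","sample_cup","timer","petri_dish","sticky_pad","marker"]:
        r=models.search_frame(n,c); print(n,[( [round(float(v)) for v in d["point"]],round(d["p"],2)) for d in r[:2]])
print(env.state())
E
```

```text
pics
top {'K': array([[456.69687348,   0.        , 277.91569244],
       [  0.        , 456.69687348, 202.67469904],
       [  0.        ,   0.        ,   1.        ]]), 'R': array([[-0.02108091, -0.99974258, -0.00838894],
       [-0.99290687,  0.02191733, -0.11685709],
       [ 0.11701087,  0.00586598, -0.99311331]]), 't': array([  25.85996017,  580.47871295, 1538.97509296])}
lifter []
grip_spot [([497, -391, 5], 0.66), ([570, -404, 63], 0.57)]
blade_tip [([566, -402, 66], 0.7)]
lifter_rest [([502, -387, 3], 0.57)]
rest_seat [([494, -392, 4], 0.79)]
slide_carrier [([471, 188, 42], 0.96)]
turning_stand [([502, 267, 35], 0.72)]
step [([503, -386, 0], 0.59), ([500, 270, 33], 0.56)]
cork_bed [([500, 266, 34], 0.89)]
stain_bottle [([682, -321, 56], 0.61)]
sample_cup [([686, -407, 69], 0.67)]
timer [([538, 412, 15], 0.93)]
petri_dish [([434, -148, 18], 0.62)]
sticky_pad [([450, 420, 11], 0.82), ([536, 414, 16], 0.61)]
marker [([612, 33, 12], 0.55), ([495, -390, 4], 0.21)]
side {'K': array([[407.16965724,   0.        , 276.68910217],
       [  0.        , 407.16965724, 211.51608096],
     
[... 907 characters left out ...]
 ([492, -404, 7], 0.23)]
{'time_s': 1.6, 'qpos': array([-7.44860357e+01,  1.83124248e+01,  8.96420524e+01, -5.88235281e-04,
        7.20438739e+01, -1.14731253e+00]), 'qvel': array([ 0.04095462,  0.04558753, -0.06598714,  0.02066272,  0.03882263,
       -0.07549617]), 'effort': array([ 8.89366256e-04, -4.12349081e+01, -2.32226354e+01,  7.28977821e-02,
        3.78096371e-02, -4.81967191e-06]), 'ee_pos': array([ 164.842034  , -550.8560053 ,  224.94993896]), 'ee_rot': array([1.79998363e+02, 5.92493192e-04, 1.66614582e+01]), 'force': array([ 0.20455365, -0.34238737,  0.42573163]), 'torque': array([ 0.03474507, -0.00687396,  0.02042287]), 'gripper_force': 0.0, 'gripper_width': 91.21142474097395}
```

View pics/top0.png

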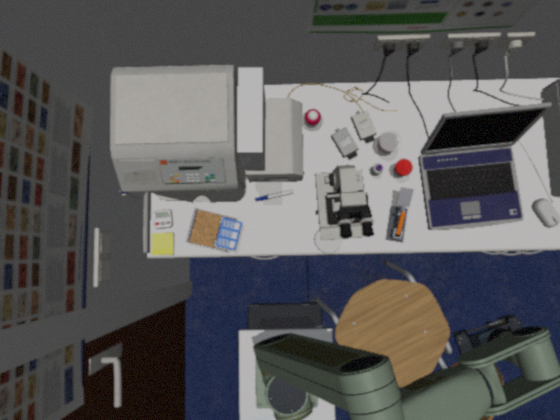

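View pics/side0.png

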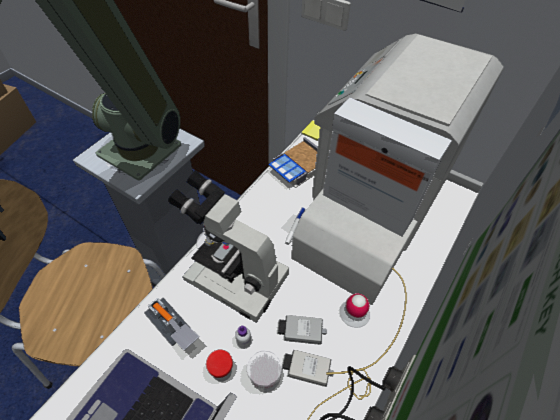

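```bash
python3 - <<'E'
import cv2,numpy as np
t=cv2.imread("pics/top0.png");s=cv2.imread("pics/side0.png")
f=lambda im,x,y,w,h:cv2.resize(im[y:y+h,x:x+w],(400,300),interpolation=cv2.INTER_CUBIC)
a=np.vstack([np.hstack([f(t,370,183,80,60),f(t,180,200,80,60)]),np.hstack([f(s,135,295,80,60),f(s,258,132,80,60)])])
cv2.imwrite("pics/crop0.png",a)
E
```

```text
(no output)
```

View pics/crop0.png

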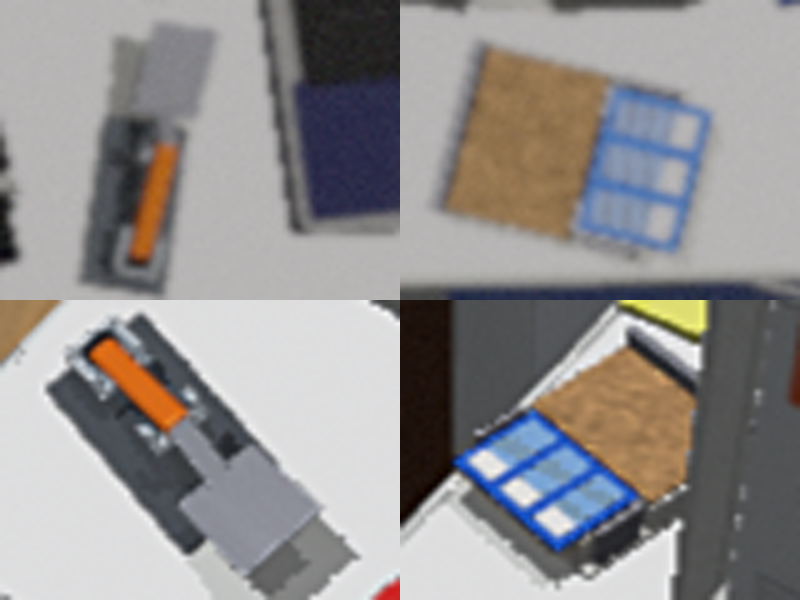

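```bash
cat > h.py <<'E'
import numpy as np
from scipy.spatial.transform import Rotation as Ro
from scipy.optimize import least_squares
from workcell import env, grab_frame, camera_model, models
CM={c:camera_model(c) for c in("top","side")}
def proj(c,X):
    m=CM[c]; p=(m["R"]@np.atleast_2d(X).T).T+m["t"]; p=p@m["K"].T; return p[:,:2]/p[:,2:]
def tri(a,b):
    return least_squares(lambda X:np.r_[proj("top",X)[0]-a,proj("side",X)[0]-b],[500,0,50]).x
def lpose(yaw,nose): # lifter rotation, deg
    return Ro.from_euler("ZY",[yaw,-nose],degrees=True)
L2T=Ro.from_matrix(np.diag([1.,-1,-1]))
def fit(obs,place,x0):
    f=lambda q:np.concatenate([w*(proj(c,place(q,np.array(P,float)))[0]-px) for c,P,px,w in obs])
    r=least_squares(f,x0,loss="soft_l1"); return r.x,f(r.x).reshape(-1,2).round(1).tolist()
def rows(p0,R0,p1,R1,n):
    "n equal straight rows from pose 0 to 1, in tool axes"
    dr=(R0.inv()*R1).as_rotvec()/n; out=[]
    R=R0; d=(p1-p0)/n
    for i in range(n):
        out.append(np.r_[R.inv().apply(d),np.degrees(dr)]); R=R*Ro.from_rotvec(dr)
    return out
def pose():
    s=env.state(); return np.array(s["ee_pos"]),Ro.from_euler("xyz",s["ee_rot"],degrees=True),s
E
python3 - <<'E'
from h import *
cr=lambda o,ox,oy,u,v:np.array([o[0]+(u-ox+.5)/5-.5,o[1]+(v-oy+.5)/5-.5])
A=lambda u,v:cr((370,183),0,0,u,v);B=lambda u,v:cr((135,295),0,300,u,v)
C=lambda u,v:cr((180,200),400,0,u,v);D=lambda u,v:cr((258,132),400,300,u,v)
b=[(105,22,-27),(105,-22,-27),(40,22,-27),(40,-22,-27)]
h=[(30,7,6),(30,-7,6),(-60,7,6),(-60,-7,6)]
obs=[("top",P,A(*u),1) for P,u in zip(b,[(157,22),(217,33),(135,110),(197,120)])]+[("side",P,B(*u),1) for P,u in zip(b,[(322,508),(247,573),(252,444),(180,494)])]
obs+=[("top",P,A(*u),.5) for P,u in zip(h,[(158,140),(180,145),(131,262),(152,266)])]+[("side",P,B(*u),.5) for P,u in zip(h,[(188,410),(168,430),(112,333),(88,350)])]
pl=lambda q,P:np.r_[q[:2]*1,60]+lpose(q[2],np.degrees(.45)).apply(P)
print("rest",fit(obs,pl,[510,-395,-10]))
for n in("top","side"): print(n,fit([o for o in obs if o[0]==n],pl,[510,-395,-10])[0])
c=[(-35,-50,38),(-35,50,38),(35,50,38),(35,-50,38)]
obs=[("top",P,C(*u),1) for P,u in zip(c,[(712,108),(682,250),(577,230),(612,86)])]
ob2=[("side",P,D(*u),1) for P,u in zip(c,[(560,548),(456,463),(535,410),(640,495)])]
pl=lambda q,P:np.r_[q[:2],0]+Ro.from_euler("z",q[2],degrees=True).apply(P)
for o in(obs,ob2,obs+ob2): print("carrier",fit(o,pl,[470,185,78]))
obs=[("top",(87,-60,34),C(489,45),1),("top",(87,60,34),C(447,210),1),("side",(95,60,46),D(630,328),1)]
print("stand",fit(obs,pl,[485,215,78]))
print("scope",tri((350,172),(222,205)),tri((347,232),(180,200)),tri((367,228),(205,183)))
print(pose()[2]["time_s"])
E
```

```text
rest (array([ 513.40595039, -399.47766583,  -11.07635807]), [[-0.5, -0.8], [0.6, -0.8], [-0.7, -0.4], [-0.2, -0.2], [0.2, -0.4], [-0.6, 0.4], [0.3, -0.6], [-0.5, 2.2], [0.0, 0.2], [-0.1, 0.1], [-0.4, 0.3], [-0.5, 0.2], [-0.0, -0.2], [-0.5, -0.2], [-0.7, -0.5], [-0.6, -0.3]])
top [ 512.05157099 -401.00454235  -10.4353304 ]
side [ 514.12800291 -398.65452041  -11.48015793]
carrier (array([479.13072673, 183.21754044,  76.86643248]), [[-0.1, -0.2], [-0.4, 0.2], [0.5, -0.1], [-0.0, 0.0]])
carrier (array([481.48162454, 183.10109916,  75.69470157]), [[0.1, 0.4], [-0.4, -0.4], [-0.0, -0.1], [0.4, -0.0]])
carrier (array([480.23692888, 183.34777107,  76.31591394]), [[0.0, -0.3], [-0.6, -0.1], [0.4, -0.5], [0.1, -0.3], [0.0, 0.2], [-0.8, -0.5], [-0.5, -0.3], [0.1, -0.4]])
stand (array([490.11685087, 220.18310155,  76.33170063]), [[0.2, -0.7], [0.3, 0.4], [0.1, -0.9]])
scope [ 597.26042193 -214.18168707  351.56471292] [ 448.86395907 -205.33383212  251.9862813 ] [ 494.52421302 -206.82246749  336.25628832]
1.6
```

```bash
cat >> h.py <<'E'
REST=np.array([513.4,-399.6,60]);RY=-11.0;SL=np.degrees(.45)
def show(p1,R1,n):
    p,R,s=pose(); r=rows(p,R,p1,R1,n)
    for x in r: print(" ".join(f"{v:.1f}" for v in x))
    print("t",s["time_s"],"F",np.round(s["force"],1),"q",np.round(s["qpos"],1),"w",round(s["gripper_width"],1))
def grip_tcp(a=3,spot=-10,yaw=RY,nose=SL,o=REST):
    R=lpose(yaw,nose); return o+R.apply([spot,0,-a]),R*L2T
E
python3 - <<'E'
from h import *
p,R=grip_tcp(); q=p-R.apply([0,0,110]); print(p,q); show(q,R,8)
E
```

```text
[ 505.84188845 -398.13085194   52.94900335] [ 458.87474931 -389.00136492  151.99818461]
41.0 -8.8 9.1 -0.8 3.2 3.4
39.9 -11.4 11.2 -0.8 3.2 3.4
38.4 -13.9 13.2 -0.8 3.2 3.4
36.8 -16.3 15.1 -0.8 3.2 3.4
34.8 -18.6 16.8 -0.8 3.2 3.4
32.7 -20.9 18.4 -0.8 3.2 3.4
30.3 -23.0 19.8 -0.8 3.2 3.4
27.8 -25.0 21.1 -0.8 3.2 3.4
t 1.6 F [ 0.2 -0.3  0.4] q [-74.5  18.3  89.6  -0.   72.   -1.1] w 91.2
```

```bash
python3 -m crank '-0.2 41 -8.8 9.1 -0.8 3.2 3.4; -0.2 39.9 -11.4 11.2 -0.8 3.2 3.4; -0.2 38.4 -13.9 13.2 -0.8 3.2 3.4; -0.2 36.8 -16.3 15.1 -0.8 3.2 3.4; -0.2 34.8 -18.6 16.8 -0.8 3.2 3.4; -0.2 32.7 -20.9 18.4 -0.8 3.2 3.4; -0.2 30.3 -23 19.8 -0.8 3.2 3.4; -0.2 27.8 -25 21.1 -0.8 3.2 3.4; -0.2 0 0 0 0 0 0' 40
python3 - <<'E'
from h import *
p,R=grip_tcp(); print(p); show(p,R,5)
E
```

```text
time_s: 2.72
ee_pos: [459.6, -386.7, 151.5]
ee_rot: [-180.0, -26.0, -10.9]
force: [0.2, -0.8, 0.3]
gripper_width: 54.7
gripper_force: 0.0
[ 505.84188845 -398.13085194   52.94900335]
-0.1 0.5 21.9 -0.0 -0.0 0.0
-0.1 0.5 21.9 -0.0 -0.0 0.0
-0.1 0.5 21.9 -0.0 -0.0 0.0
-0.0 0.5 21.9 -0.0 -0.0 0.0
-0.0 0.5 21.9 -0.0 -0.0 0.0
t 2.725 F [ 0.2 -0.8  0.3] q [-49.8  15.7 110.6  27.8  36.2  31. ] w 54.7
```

```bash
python3 -m crank '-0.2 0 0.5 22 0 0 0; -0.2 0 0.5 22 0 0 0; -0.2 0 0.5 22 0 0 0; -0.2 0 0.5 22 0 0 0; -0.2 -0.4 0.5 21.5 0 0 0; -0.2 0 0 0 0 0 0'
python3 - <<'E'
from h import *
import cv2
t=grab_frame("top");s=grab_frame("side")
f=lambda im,x,y:cv2.resize(im[y:y+60,x:x+60],(400,400),interpolation=cv2.INTER_CUBIC)
cv2.imwrite("pics/g1.png",np.hstack([f(t,370,183),f(s,135,295)]))
p,R=grip_tcp(); print(p); show(p,R,1)
E
```

```text
time_s: 3.48
ee_pos: [505.2, -401.3, 53.1]
ee_rot: [180.0, -26.0, -11.0]
force: [0.2, -0.1, -0.1]
gripper_width: 54.3
gripper_force: 0.0
[ 505.84188845 -398.13085194   52.94900335]
-1.1 -3.6 1.6 0.1 -0.4 0.0
t 3.575 F [ 0.1 -0.1  0.6] q [-46.9  26.1 111.6  37.2  25.1  22.5] w 55.0
```

View pics/g1.png

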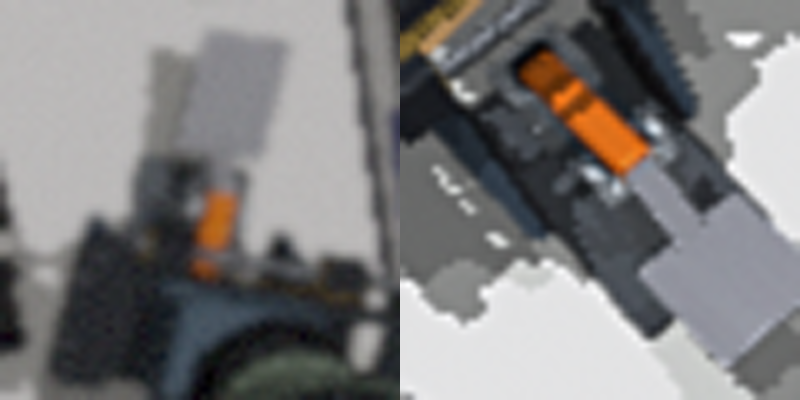

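```bash
python3 -m crank '-0.2 0 -3 0 0 0 0; -0.2 0 0 0 0 0 0; 0.3 0 0 0 0 0 0; 0.6 0 0 0 0 0 0; 1 0 0 0 0 0 0; 1 0 0 0 0 0 0; 1 0 0 0 0 0 0; 1 0 0 0 0 0 0' 50
python3 - <<'E'
from h import *
s=env.state(); print(s["ee_pos"],s["ee_rot"],s["force"],s["torque"],s["gripper_width"],s["gripper_force"])
E
```

```text
time_s: 4.58
ee_pos: [506.1, -398.0, 54.2]
ee_rot: [179.9, -26.1, -11.0]
force: [0.0, -0.1, -0.4]
gripper_width: 13.7
gripper_force: 50.0
[ 506.13609273 -397.95122248   54.16303794] [179.90754166 -26.13035443 -11.00146303] [ 0.01042589 -0.09161519 -0.35134975] [0.11458894 0.34299773 0.00814228] 13.710690268674236 49.9917733669281
```

```bash
cat >> h.py <<'E'
def path(W,p=None,R=None):
    "W: list of (pos, yaw, nose, n)"
    p0,R0,s=pose(); p=p0 if p is None else p; R=R0 if R is None else R
    for q,y,nz,n in W:
        R1=lpose(y,nz)*L2T; q=np.array(q,float)
        for x in rows(p,R,q,R1,n): print(" ".join(f"{v:.1f}" for v in x))
        print("--"); p,R=q,R1
    print("t",s["time_s"],"F",np.round(s["force"],1),"q",np.round(s["qpos"],1),"w",round(s["gripper_width"],1),p0.round(1),np.round(s["ee_rot"],1))
E
python3 - <<'E'
from h import *
p,R,s=pose(); up=p-R.apply([0,0,80])
path([(up,RY,26.1,4),((410,-340,460),10,0,9),((370,-60,460),40,0,8),((430,30,300),76.4,0,7)])
E
```

```text
-0.0 -0.0 -20.0 0.0 -0.0 -0.0
-0.0 -0.0 -20.0 0.0 -0.0 -0.0
-0.0 -0.0 -20.0 0.0 -0.0 -0.0
-0.0 -0.0 -20.0 0.0 -0.0 -0.0
--
9.3 -4.3 -36.8 0.5 -2.9 -2.3
7.6 -4.3 -37.1 0.5 -2.9 -2.3
5.9 -4.3 -37.4 0.5 -2.9 -2.3
4.2 -4.5 -37.7 0.5 -2.9 -2.3
2.5 -4.7 -37.8 0.5 -2.9 -2.3
0.8 -5.0 -37.8 0.5 -2.9 -2.3
-0.8 -5.3 -37.8 0.5 -2.9 -2.3
-2.5 -5.8 -37.6 0.5 -2.9 -2.3
-4.1 -6.2 -37.4 0.5 -2.9 -2.3
--
1.2 -35.3 0.0 0.0 0.0 -3.7
3.5 -35.2 0.0 0.0 0.0 -3.7
5.8 -34.9 0.0 0.0 0.0 -3.7
8.0 -34.4 0.0 0.0 0.0 -3.7
10.3 -33.8 0.0 0.0 0.0 -3.7
12.5 -33.1 0.0 0.0 0.0 -3.7
14.6 -32.2 0.0 0.0 0.0 -3.7
16.7 -31.2 0.0 0.0 0.0 -3.7
--
14.8 -4.3 22.9 0.0 0.0 -5.2
15.2 -3.0 22.9 0.0 0.0 -5.2
15.4 -1.6 22.9 0.0 0.0 -5.2
15.5 -0.2 22.9 0.0 0.0 -5.2
15.4 1.2 22.9 0.0 0.0 -5.2
15.2 2.6 22.9 0.0 0.0 -5.2
14.9 4.0 22.9 0.0 0.0 -5.2
--
t 4.575 F [ 0.  -0.1 -0.4] q [-46.6  26.  111.9  37.3  24.9  22.7] w 13.7 [ 506.1 -398.    54.2] [179.9 -26.1 -11. ]
```

```bash
python3 -m crank '1 0 0 -10 0 0 0; 1 0 0 -20 0 0 0; 1 0 0 -20 0 0 0; 1 0 0 -30 0 0 0; 1 0 0 0 0 0 0' && python3 -m crank '1 9.3 -4.3 -36.8 0.5 -2.9 -2.3; 1 7.6 -4.3 -37.1 0.5 -2.9 -2.3; 1 5.9 -4.3 -37.4 0.5 -2.9 -2.3; 1 4.2 -4.5 -37.7 0.5 -2.9 -2.3; 1 2.5 -4.7 -37.8 0.5 -2.9 -2.3; 1 0.8 -5 -37.8 0.5 -2.9 -2.3; 1 -0.8 -5.3 -37.8 0.5 -2.9 -2.3; 1 -2.5 -5.8 -37.6 0.5 -2.9 -2.3; 1 -4.1 -6.2 -37.4 0.5 -2.9 -2.3; 1 0 0 0 0 0 0'
python3 - <<'E'
from h import *
print(pose()[2]["torque"])
path([((370,-60,460),40,0,8),((430,30,300),76.4,0,7)])
E
```

```text
time_s: 5.2
ee_pos: [471.6, -392.3, 129.6]
ee_rot: [179.6, -26.4, -10.9]
force: [0.4, -0.1, -0.8]
gripper_width: 13.7
gripper_force: 50.0
time_s: 6.45
ee_pos: [411.8, -338.9, 462.1]
ee_rot: [179.4, 0.1, 10.0]
force: [0.3, -0.3, -1.7]
gripper_width: 13.7
gripper_force: 50.0
[-0.0073041   0.04512425 -0.04204855]
0.9 -35.2 -0.1 0.1 0.0 -3.7
3.2 -35.1 -0.0 0.1 0.0 -3.7
5.5 -34.8 0.0 0.1 0.0 -3.7
7.8 -34.4 0.0 0.1 0.0 -3.7
10.0 -33.8 0.1 0.1 0.0 -3.7
12.2 -33.1 0.1 0.1 0.0 -3.7
14.3 -32.2 0.2 0.1 0.0 -3.7
16.4 -31.2 0.2 0.1 0.0 -3.7
--
14.8 -4.3 22.9 0.0 0.0 -5.2
15.2 -3.0 22.9 0.0 0.0 -5.2
15.4 -1.6 22.9 0.0 0.0 -5.2
15.5 -0.2 22.9 0.0 0.0 -5.2
15.4 1.2 22.9 0.0 0.0 -5.2
15.2 2.6 22.9 0.0 0.0 -5.2
14.9 4.0 22.9 0.0 0.0 -5.2
--
t 6.45 F [ 0.3 -0.3 -1.7] q [-40.4  11.6  65.8  -0.5 102.3  39.5] w 13.7 [ 411.8 -338.9  462.1] [1.794e+02 1.000e-01 1.000e+01]
```

```bash
python3 -m crank '1 1 -35 0 0 0 -3.7; 1 3.2 -35 0 0 0 -3.7; 1 5.5 -34.8 0 0 0 -3.7; 1 7.8 -34.4 0 0 0 -3.7; 1 10 -33.8 0 0.2 0 -3.7; 1 12.2 -33 0 0.2 0 -3.7; 1 14.3 -32.2 0.2 0.2 0 -3.7; 1 16.4 -31.2 0.2 0.2 0 -3.7' && python3 -m crank '1 14.8 -4.3 22.9 0 0 -5.2; 1 15.2 -3 22.9 0 0 -5.2; 1 15.4 -1.6 22.9 0 0 -5.2; 1 15.5 -0.2 22.9 0 0 -5.2; 1 15.4 1.2 22.9 0 0 -5.2; 1 15.2 2.6 22.9 0 0 -5.2; 1 14.9 4 22.9 0 0 -5.2; 1 0 0 0 0 0 0'
python3 - <<'E'
from h import *
u=np.array([.2351,.9720,0]); e=np.array([480.2,183.3,0])-35*u
path([(e-(115+35)*u+[0,0,160],76.4,0,6),(e-(115+35)*u+[0,0,60],76.4,0,5)])
E
```

```text
time_s: 7.45
ee_pos: [369.5, -59.0, 456.8]
ee_rot: [-179.2, 0.4, 39.6]
force: [0.9, -0.8, -0.7]
gripper_width: 13.5
gripper_force: 50.0
time_s: 8.45
ee_pos: [427.3, 30.6, 295.0]
ee_rot: [-178.9, -0.0, 75.9]
force: [-0.6, -0.3, -1.5]
gripper_width: 14.0
gripper_force: 50.0
-4.0 3.0 22.4 -0.2 -0.0 -0.1
-4.0 3.0 22.5 -0.2 -0.0 -0.1
-4.0 2.9 22.5 -0.2 -0.0 -0.1
-4.0 2.8 22.5 -0.2 -0.0 -0.1
-4.0 2.7 22.5 -0.2 -0.0 -0.1
-4.0 2.7 22.5 -0.2 -0.0 -0.1
--
0.0 0.0 20.0 0.0 0.0 0.0
0.0 0.0 20.0 0.0 0.0 0.0
0.0 0.0 20.0 0.0 0.0 0.0
0.0 0.0 20.0 0.0 0.0 0.0
0.0 0.0 20.0 0.0 0.0 0.0
--
t 8.45 F [-0.6 -0.3 -1.5] q [ 2.3  3.1 99.   0.3 79.  16.3] w 14.0 [427.3  30.6 295. ] [-178.9   -0.    75.9]
```

```bash
python3 -m crank '1 -4 2.8 22.5 -0.2 0 -0.1; 1 -4 2.8 22.5 -0.2 0 -0.1; 1 -4 2.8 22.5 -0.2 0 -0.1; 1 -4 2.8 22.5 -0.2 0 -0.1; 1 -4 2.8 22.5 -0.2 0 -0.1; 1 -4 2.8 22.5 0 0 0' && python3 -m crank '1 0 0 20 0 0 0; 1 0 0 20 0 0 0; 1 0 0 20 0 0 0; 1 0 0 20 0 0 0; 1 0 0 20 0 0 0; 1 0 0 0 0 0 0; 1 0 0 0 0 0 0'
python3 - <<'E'
from h import *
import cv2
t=grab_frame("top");s=grab_frame("side")
f=lambda im,x,y:cv2.resize(im[y:y+75,x:x+50],(400,600),interpolation=cv2.INTER_CUBIC)
cv2.imwrite("pics/i1.png",np.hstack([cv2.resize(t[195:245,205:272],(400,300),interpolation=cv2.INTER_CUBIC),cv2.resize(s[135:210,220:320],(400,300),interpolation=cv2.INTER_CUBIC)]))
u=np.array([.2351,.9720,0]); e=np.array([480.2,183.3,0])-35*u
path([(e-(115+35)*u+[0,0,50],76.4,0,1),(e-(115-20)*u+[0,0,50],76.4,0,5)])
p,R,_=pose(); tip=p+R.apply([115,0,25.5]);print(tip)
for c in CM: print(proj(c,np.array([p+R.apply([115,y,25.5]) for y in(-22,22)])))
E
```

```text
time_s: 9.2
ee_pos: [438.9, 2.6, 162.7]
ee_rot: [179.7, -0.1, 76.3]
force: [-0.2, -0.1, -1.8]
gripper_width: 13.7
gripper_force: 50.0
time_s: 10.07
ee_pos: [440.1, 3.2, 63.7]
ee_rot: [179.7, -0.1, 76.4]
force: [-0.3, 0.6, -1.1]
gripper_width: 13.4
gripper_force: 50.0
-0.7 -3.6 13.8 0.4 -0.1 0.0
--
11.0 -0.0 0.0 0.0 0.0 0.0
11.0 -0.0 0.0 0.0 0.0 0.0
11.0 -0.0 0.0 0.0 0.0 0.0
11.0 -0.0 0.0 0.0 0.0 0.0
11.0 -0.0 0.0 0.0 0.0 0.0
--
t 10.175 F [ 0.7  0.2 -0.5] q [-1.100e+00  1.650e+01  1.198e+02  1.000e-01  4.320e+01  1.240e+01] w 13.7 [440.3   3.3  63.8] [ 1.796e+02 -1.000e-01  7.640e+01]
[467.45546652 115.1353999   38.59627488]
[[247.30467204 242.5670816 ]
 [250.15982891 229.92682334]]
[[266.57234543 174.50831019]
 [276.08558834 182.38359264]]
```

View pics/i1.png

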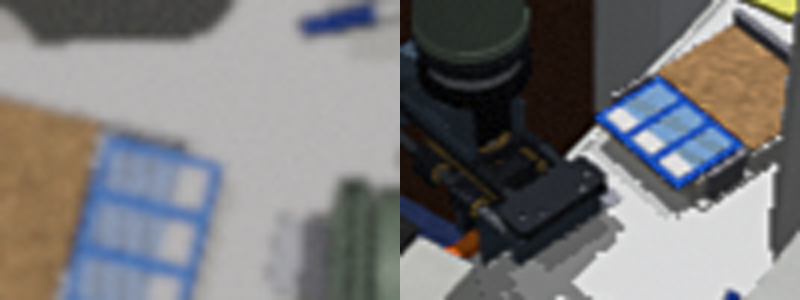

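```bash
python3 - <<'E'
from h import *
import cv2
t=grab_frame("top");s=grab_frame("side")
cv2.imwrite("pics/i2.png",np.hstack([cv2.resize(t[222:252,235:275],(400,300),interpolation=cv2.INTER_CUBIC),cv2.resize(s[165:195,250:290],(400,300),interpolation=cv2.INTER_CUBIC)]))
E
```

```text
(no output)
```

View pics/i2.png

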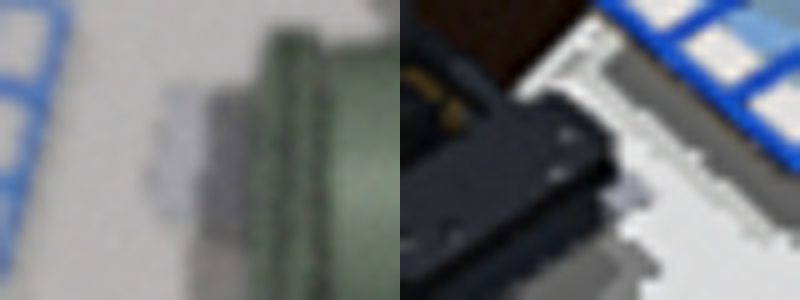

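```bash
python3 -m crank '1 0 -3.6 7 0.4 0 0; 1 0 0 7 0 0 0; 1 0 0 0 0 0 0; 1 9 0 0 0 0 0; 1 9 0 0 0 0 0; 1 9 0 0 0 0 0; 1 9 0 0 0 0 0; 1 9 0 0 0 0 0; 1 9 0 0 0 0 0; 1 0 0 0 0 0 0'
python3 - <<'E'
from h import *
u=np.array([.2351,.9720,0]); e=np.array([480.2,183.3,0])-35*u
path([(e-(115-20)*u+[0,0,50],76.4,0,1)])
print(env.state()["torque"])
E
```

```text
time_s: 11.52
ee_pos: [448.9, 57.5, 48.9]
ee_rot: [-179.9, -0.1, 76.5]
force: [0.4, -0.5, -1.0]
gripper_width: 13.8
gripper_force: 50.0
-0.3 0.8 -1.1 -0.1 -0.1 0.1
--
t 11.525 F [ 0.4 -0.5 -1. ] q [  5.7  19.  119.    0.2  42.2  19. ] w 13.8 [448.9  57.5  48.9] [-1.799e+02 -1.000e-01  7.650e+01]
[-0.04640393 -0.04141106 -0.04080037]
```

```bash
cat >> h.py <<'E'
U=np.array([.2351,.9720,0]); S=np.array([489.4,220.2,0])
def tipped(th,r=51):
    t=np.radians(th); phi=min(25,.6*th)
    b=np.array([-min(4*np.tan(t),4) if th<89 else -4,30.+2*min(th,90)/90])
    x,z=b+r*np.array([-np.cos(t),np.sin(t)])
    return S+x*U+[0,0,z]-lpose(76.4,phi).apply([111,0,-25]),76.4,phi
E
python3 - <<'E'
from h import *
path([tipped(0)+(2,)]+[tipped(t)+(2,) for t in range(10,111,10)])
for t in(0,30,50,90,110): print(tipped(t)[0].round(1))
E
```

```text
2.9 0.6 -3.0 -0.1 -0.1 0.1
2.9 0.6 -3.0 -0.1 -0.1 0.1
--
-1.0 -0.0 1.3 0.0 3.0 0.0
-1.0 -0.0 1.3 0.0 3.0 0.0
--
0.2 -0.0 1.6 -0.0 3.0 0.0
0.1 -0.0 1.6 -0.0 3.0 0.0
--
1.3 -0.0 2.1 0.0 3.0 0.0
1.2 -0.0 2.2 0.0 3.0 0.0
--
2.1 -0.0 2.9 0.0 3.0 0.0
1.9 -0.0 3.0 0.0 3.0 0.0
--
3.7 -0.0 -0.9 0.0 0.5 0.0
3.7 -0.0 -0.8 0.0 0.5 0.0
--
4.4 -0.0 -0.9 0.0 0.0 0.0
4.4 -0.0 -0.9 0.0 0.0 0.0
--
4.5 -0.0 -0.1 0.0 0.0 0.0
4.5 -0.0 -0.1 0.0 0.0 0.0
--
4.4 -0.0 0.7 0.0 0.0 0.0
4.4 -0.0 0.7 0.0 0.0 0.0
--
4.2 -0.0 1.4 0.0 0.0 0.0
4.2 -0.0 1.4 0.0 0.0 0.0
--
3.8 -0.0 2.2 0.0 0.0 0.0
3.8 -0.0 2.2 0.0 0.0 0.0
--
3.4 -0.0 2.9 0.0 0.0 0.0
3.4 -0.0 2.9 0.0 0.0 0.0
--
t 11.525 F [ 0.4 -0.5 -1. ] q [  5.7  19.  119.    0.2  42.2  19. ] w 13.8 [448.9  57.5  48.9] [-1.799e+02 -1.000e-01  7.650e+01]
[451.3  62.7  55. ]
[451.8  64.9  45.6]
[454.6  76.4  45.9]
[462.3 108.3  58.7]
[466.4 125.2  55.7]
```

```bash
python3 -m crank '1 3 0 0 0 0 0; 1 2 0.4 -3 0 0 0; 1 0 0 -3 0 0 0; 1 -1 0 1.3 0 3 0; 1 -1 0 1.3 0 3 0; 1 0 0 1.6 0 3 0; 1 0 0 1.6 0 3 0; 1 0 0 0 0 0 0'
python3 - <<'E'
from h import *
import cv2
t=grab_frame("top");s=grab_frame("side")
cv2.imwrite("pics/k1.png",np.hstack([cv2.resize(t[195:255,190:270],(400,300),interpolation=cv2.INTER_CUBIC),cv2.resize(s[135:195,240:320],(400,300),interpolation=cv2.INTER_CUBIC)]))
path([tipped(20)+(1,)]+[tipped(t)+(2,) for t in range(30,61,10)]); print(env.state()["torque"])
E
```

```text
time_s: 12.52
ee_pos: [449.5, 59.4, 49.0]
ee_rot: [-179.8, -12.1, 76.3]
force: [0.1, 0.1, -1.5]
gripper_width: 13.5
gripper_force: 50.0
1.9 0.6 0.4 -0.1 -0.1 -0.0
--
1.3 -0.0 2.1 0.0 3.0 0.0
1.2 -0.0 2.2 0.0 3.0 0.0
--
2.1 -0.0 2.9 0.0 3.0 0.0
1.9 -0.0 3.0 0.0 3.0 0.0
--
3.7 -0.0 -0.9 0.0 0.5 0.0
3.7 -0.0 -0.8 0.0 0.5 0.0
--
4.4 -0.0 -0.9 0.0 0.0 0.0
4.4 -0.0 -0.9 0.0 0.0 0.0
--
t 12.625 F [ 0.3  0.3 -1.3] q [ -2.3  18.3 121.7  18.9  39.3  -3.4] w 14.1 [450.   59.9  49.3] [-179.9  -12.1   76.4]
[-0.26713801 -0.07253054  0.00064511]
```

View pics/k1.png

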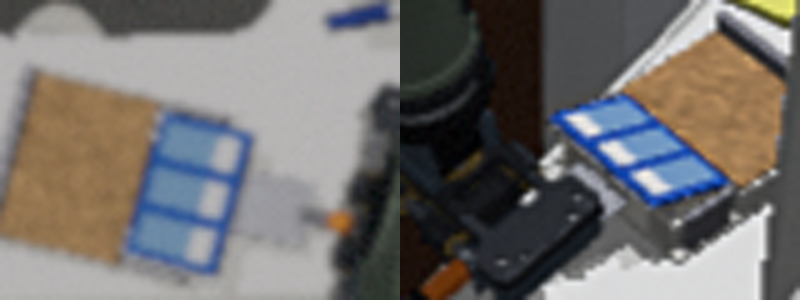

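```bash
python3 -m crank '1 1.9 0 0.4 0 0 0; 1 1.3 0 2.1 0 3 0; 1 1.2 0 2.2 0 3 0; 1 2 0 2.9 0 3 0; 1 2 0 3 0 3 0; 1 3.7 0 -0.9 0 0.5 0; 1 3.7 0 -0.8 0 0.5 0; 1 4.4 0 -0.9 0 0 0; 1 4.4 0 -0.9 0 0 0' && python3 -m crank '1 4.5 0 0 0 0 0; 1 4.5 0 0 0 0 0; 1 4.4 0 0.5 0 0 0; 1 0 0 0 0 0 0'
python3 - <<'E'
from h import *
import cv2
t=grab_frame("top");s=grab_frame("side")
cv2.imwrite("pics/k2.png",np.hstack([cv2.resize(t[195:255,190:270],(400,300),interpolation=cv2.INTER_CUBIC),cv2.resize(s[115:190,240:340],(400,300),interpolation=cv2.INTER_CUBIC)]))
path([tipped(80)+(1,)]+[tipped(t)+(2,) for t in range(90,121,10)]); print(env.state()["torque"])
E
```

```text
time_s: 13.75
ee_pos: [455.9, 84.3, 51.7]
ee_rot: [-179.9, -25.1, 76.4]
force: [0.6, -0.8, -0.8]
gripper_width: 13.9
gripper_force: 50.0
time_s: 14.25
ee_pos: [458.5, 96.1, 56.6]
ee_rot: [-179.8, -25.1, 76.4]
force: [0.4, -0.4, -0.4]
gripper_width: 13.4
gripper_force: 50.0
4.2 0.9 0.6 -0.2 -0.1 -0.0
--
4.2 -0.0 1.4 0.0 0.0 0.0
4.2 -0.0 1.4 0.0 0.0 0.0
--
3.8 -0.0 2.2 0.0 0.0 0.0
3.8 -0.0 2.2 0.0 0.0 0.0
--
3.4 -0.0 2.9 0.0 0.0 0.0
3.4 -0.0 2.9 0.0 0.0 0.0
--
2.9 -0.0 3.4 0.0 0.0 0.0
2.9 -0.0 3.4 0.0 0.0 0.0
--
t 14.35 F [ 0.6 -0.5 -1.3] q [ -6.7  19.5 123.5  39.7  41.3 -24.4] w 13.2 [458.4  95.9  56.5] [-179.8  -25.1   76.4]
[-0.33400374  0.00116887  0.06862084]
```

View pics/k2.png

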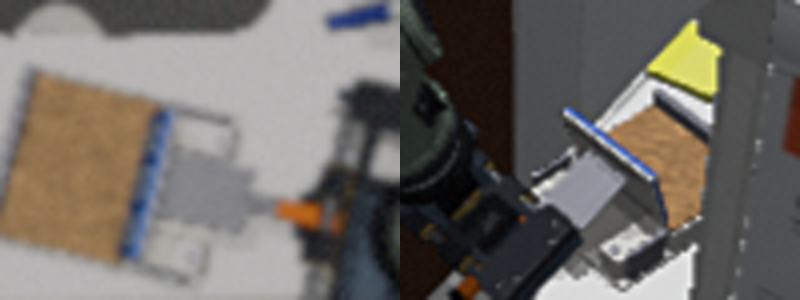

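Carrier nearly upright at the step, blade behind it, all square. Push it past upright.

```bash
python3 -m crank '1 4.2 0.4 0.6 0 0 0; 1 4.2 0 1.4 0 0 0; 1 4.2 0 1.4 0 0 0; 1 3.8 0 2 0 0 0; 1 3.8 0 2 0 0 0; 1 3.6 0 2 0 0 0; 1 3.6 0 2 0 0 0; 1 0 0 0 0 0 0; 1 0 0 0 0 0 0'
python3 - <<'E'
from h import *
import cv2
t=grab_frame("top");s=grab_frame("side")
cv2.imwrite("pics/k3.png",np.hstack([cv2.resize(t[195:255,190:270],(400,300),interpolation=cv2.INTER_CUBIC),cv2.resize(s[115:190,240:340],(400,300),interpolation=cv2.INTER_CUBIC)]))
p,R,s=pose(); print(p,s["ee_rot"],s["torque"])
E
```

```text
time_s: 15.48
ee_pos: [465.8, 124.5, 57.8]
ee_rot: [-179.8, -25.1, 76.4]
force: [0.0, -0.3, -0.0]
gripper_width: 13.3
gripper_force: 50.0
[465.83918524 124.47166298  57.80993153] [-179.83572374  -25.116338     76.369803  ] [-0.33808052 -0.02828165  0.01852673]
```

View pics/k3.png

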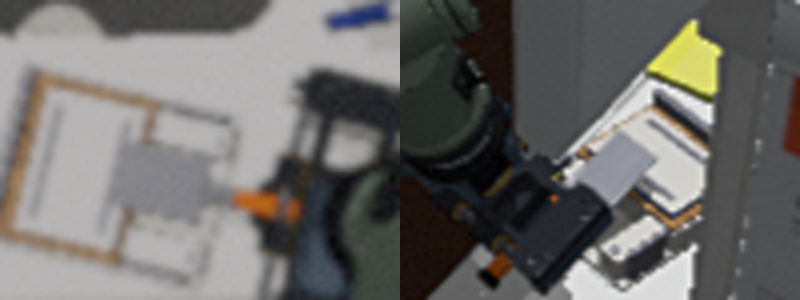

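```bash
python3 - <<'E'
from h import *
G=np.array([506.0,-398.0,53.8]); R=lpose(-11,26.1); up=G+R.apply([0,0,80])
path([((440,20,110),76.4,22,5),((430,20,300),76.4,0,5),((370,-60,460),40,0,6),((410,-340,460),10,0,7),(up,-11,26.1,9)])
E
```

```text
-15.1 -0.2 -18.6 -0.0 -0.6 -0.0
-15.3 -0.1 -18.4 -0.0 -0.6 -0.0
-15.5 -0.1 -18.3 -0.0 -0.6 -0.0
-15.7 -0.1 -18.1 -0.0 -0.6 -0.0
-15.9 -0.1 -17.9 -0.0 -0.6 -0.0
--
13.8 -1.9 -35.4 0.0 -4.4 -0.0
11.0 -1.9 -36.4 0.0 -4.4 -0.0
8.2 -1.9 -37.1 0.0 -4.4 -0.0
5.3 -1.9 -37.6 0.0 -4.4 -0.0
2.4 -1.9 -37.9 0.0 -4.4 -0.0
--
-15.3 -6.6 -26.7 0.0 0.0 6.1
-15.9 -4.9 -26.7 0.0 0.0 6.1
-16.4 -3.2 -26.7 0.0 0.0 6.1
-16.6 -1.5 -26.7 0.0 0.0 6.1
-16.7 0.3 -26.7 0.0 0.0 6.1
-16.5 2.0 -26.7 0.0 0.0 6.1
--
-21.3 34.3 0.0 0.0 0.0 4.3
-18.7 35.8 0.0 0.0 0.0 4.3
-16.0 37.1 0.0 0.0 0.0 4.3
-13.2 38.2 0.0 0.0 0.0 4.3
-10.3 39.1 0.0 0.0 0.0 4.3
-7.3 39.7 0.0 0.0 0.0 4.3
-4.3 40.2 0.0 0.0 0.0 4.3
--
5.7 6.8 37.2 -0.5 2.9 2.3
4.1 6.3 37.5 -0.5 2.9 2.3
2.5 5.8 37.7 -0.5 2.9 2.3
0.8 5.4 37.8 -0.5 2.9 2.3
-0.9 5.0 37.9 -0.5 2.9 2.3
-2.6 4.7 37.8 -0.5 2.9 2.3
-4.3 4.5 37.7 -0.5 2.9 2.3
-6.0 4.4 37.5 -0.5 2.9 2.3
-7.7 4.3 37.2 -0.5 2.9 2.3
--
t 15.575 F [ 0.1  0.5 -1. ] q [ -2.8  19.7 122.7  40.3  40.2 -21.1] w 13.9 [465.8 124.5  57.8] [-179.8  -25.1   76.4]
```

```bash
python3 -m crank '1 -15.1 0 -18.6 0 -0.6 0; 1 -15.3 0 -18.4 0 -0.6 0; 1 -15.5 0 -18.3 0 -0.6 0; 1 -15.7 0 -18.1 0 -0.6 0; 1 -15.9 0 -17.9 0 -0.6 0; 1 13.8 -1.9 -35.4 0 -4.4 0; 1 11 -1.9 -36.4 0 -4.4 0; 1 8.2 -1.9 -37.1 0 -4.4 0; 1 5.3 -1.9 -37.6 0 -4.4 0; 1 2.4 -1.9 -37.9 0 -4.4 0' && python3 -m crank '1 -15.3 -6.6 -26.7 0 0 6.1; 1 -15.9 -4.9 -26.7 0 0 6.1; 1 -16.4 -3.2 -26.7 0 0 6.1; 1 -16.6 -1.5 -26.7 0 0 6.1; 1 -16.7 0.3 -26.7 0 0 6.1; 1 -16.5 2 -26.7 0 0 6.1; 1 0 0 0 0 0 0' && python3 -m crank '1 -21.3 34.3 0 0 0 4.3; 1 -18.7 35.8 0 0 0 4.3; 1 -16 37.1 0 0 0 4.3; 1 -13.2 38.2 0 0 0 4.3; 1 -10.3 39.1 0 0 0 4.3; 1 -7.3 39.7 0 0 0 4.3; 1 -4.3 40.2 0 0 0 4.3; 1 0 0 0 0 0 0'
python3 - <<'E'
from h import *
G=np.array([506.0,-398.0,53.8]); R=lpose(-11,26.1); up=G+R.apply([0,0,80])
path([(up,-11,26.1,9)])
E
```

```text
time_s: 16.82
ee_pos: [430.7, 18.9, 301.3]
ee_rot: [-179.9, 0.0, 76.4]
force: [0.6, 0.0, -1.3]
gripper_width: 13.5
gripper_force: 50.0
time_s: 17.7
ee_pos: [371.6, -61.9, 461.4]
ee_rot: [-180.0, -0.2, 39.8]
force: [0.5, -0.0, -1.0]
gripper_width: 13.8
gripper_force: 50.0
time_s: 18.7
ee_pos: [411.2, -343.2, 455.6]
ee_rot: [-179.6, 0.3, 9.7]
force: [-0.7, -0.2, -0.9]
gripper_width: 13.6
gripper_force: 50.0
5.9 6.7 36.6 -0.6 2.9 2.3
4.3 6.1 36.9 -0.6 2.9 2.3
2.6 5.6 37.1 -0.6 2.9 2.3
0.9 5.2 37.3 -0.6 2.9 2.3
-0.8 4.8 37.3 -0.6 2.9 2.3
-2.5 4.5 37.3 -0.6 2.9 2.3
-4.2 4.3 37.2 -0.6 2.9 2.3
-5.9 4.1 37.0 -0.6 2.9 2.3
-7.6 4.0 36.7 -0.6 2.9 2.3
--
t 18.7 F [-0.7 -0.2 -0.9] q [-41.1  12.2  65.9   0.  102.4  39.2] w 13.6 [ 411.2 -343.2  455.6] [-179.6    0.3    9.7]
```

```bash
python3 -m crank '1 5.9 6.7 36.6 -0.6 2.9 2.3; 1 4.3 6.1 36.9 -0.6 2.9 2.3; 1 2.6 5.6 37.1 -0.6 2.9 2.3; 1 0.9 5.2 37.3 -0.6 2.9 2.3; 1 -0.8 4.8 37.3 -0.6 2.9 2.3; 1 -2.5 4.5 37.3 -0.6 2.9 2.3; 1 -4.2 4.3 37.2 -0.6 2.9 2.3; 1 -5.9 4.1 37 -0.6 2.9 2.3; 1 -7.6 4 36.7 -0.6 2.9 2.3; 1 0 0 0 0 0 0'
python3 - <<'E'
from h import *
G=np.array([506.1,-398.0,53.9]); R=lpose(-11,26.1); up=G+R.apply([0,0,40])
path([(up,-11,26.1,3)])
E
```

```text
time_s: 19.95
ee_pos: [469.8, -388.1, 125.4]
ee_rot: [180.0, -25.9, -11.3]
force: [0.2, 0.7, 0.1]
gripper_width: 13.6
gripper_force: 50.0
0.8 0.9 13.6 0.1 0.1 -0.1
0.8 0.9 13.6 0.1 0.1 -0.1
0.8 0.9 13.6 0.1 0.1 -0.1
--
t 19.95 F [0.2 0.7 0.1] q [-48.8  18.1 111.6  29.4  32.7  30.1] w 13.6 [ 469.8 -388.1  125.4] [180.  -25.9 -11.3]
```

```bash
python3 -m crank '1 0.8 0.9 13.6 0.1 0.1 -0.1; 1 0.8 0.9 13.6 0.1 0.1 -0.1; 1 0.8 0.9 13.6 0 0 -0.1; 1 0 0 0 0 0 0; 1 0 0 0 0 0 0; 1 0 0 0 0 0 0'
python3 - <<'E'
from h import *
import cv2
t=grab_frame("top");s=grab_frame("side")
f=lambda im,x,y:cv2.resize(im[y:y+60,x:x+60],(400,400),interpolation=cv2.INTER_CUBIC)
cv2.imwrite("pics/r1.png",np.hstack([f(t,370,183),f(s,135,295)]))
G=np.array([506.1,-398.0,53.9]); R=lpose(-11,26.1)
path([(G+R.apply([0,0,20]),-11,26.1,1)])
E
```

```text
time_s: 20.7
ee_pos: [491.3, -398.8, 94.6]
ee_rot: [179.6, -26.6, -10.9]
force: [0.3, 0.2, 0.2]
gripper_width: 13.7
gripper_force: 50.0
-5.1 -3.8 22.9 0.4 -0.5 0.1
--
t 20.8 F [-0.5  0.9 -0.6] q [-47.9  22.  111.3  33.2  28.8  26.3] w 13.8 [ 491.2 -398.8   94.6] [179.6 -26.6 -10.9]
```

View pics/r1.png

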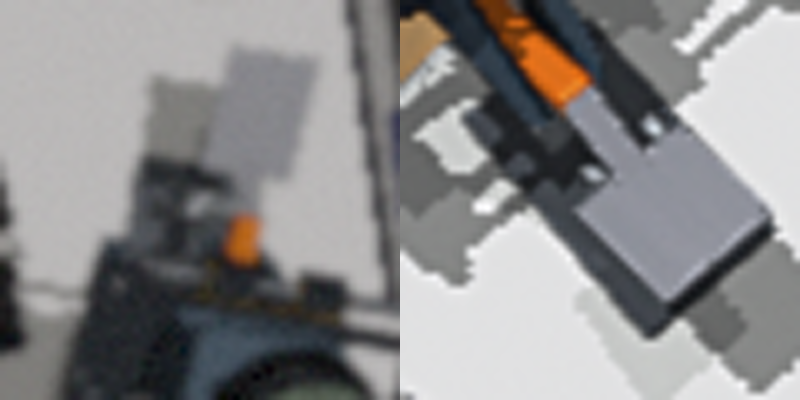

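```bash
python3 -m crank '1 -2.5 -1.9 1 0.2 -0.25 0; 1 -2.5 -1.9 1 0.2 -0.25 0; 1 0 0 0 0 0 0; 1 0 0 0 0 0 0; 1 0 0 0 0 0 0; 1 0 0 0 0 0 0'
python3 - <<'E'
from h import *
G=np.array([506.1,-398.0,53.9]); R=lpose(-11,26.1)
for i in range(4):
    s=env.state(); print(s["time_s"],s["ee_pos"].round(1),s["ee_rot"].round(1)); grab_frame("top")
path([(G+R.apply([0,0,20]),-11,26.1,1)])
E
```

```text
time_s: 21.55
ee_pos: [488.5, -394.3, 90.2]
ee_rot: [-180.0, -26.1, -10.9]
force: [-0.0, 0.4, -0.6]
gripper_width: 13.5
gripper_force: 50.0
21.55 [ 488.5 -394.3   90.2] [-180.   -26.1  -10.9]
21.6 [ 488.5 -394.3   90.1] [-180.   -26.1  -10.9]
21.65 [ 488.4 -394.3   90.1] [-180.   -26.1  -10.9]
21.7 [ 488.4 -394.3   90.1] [-180.   -26.1  -10.9]
0.3 0.3 20.5 -0.1 0.0 0.1
--
t 21.75 F [-0.3  1.1 -0.4] q [-47.8  22.1 111.7  33.1  28.9  26.3] w 13.1 [ 488.5 -394.3   90.1] [-180.   -26.1  -10.9]
```

```bash
python3 -m crank '1 0.3 0.3 8 0 0 0; 1 0 0 8 0 0 0; 1 0 0 4.5 0 0 0; 1 0 0 0 0 0 0; 1 0 0 0 0 0 0; 1 0 0 0 0 0 0'
python3 - <<'E'
from h import *
G=np.array([506.1,-398.0,53.9])
path([(G,-11,26.1,1)]); print(env.state()["torque"])
E
```

```text
time_s: 22.5
ee_pos: [497.5, -396.4, 72.1]
ee_rot: [-180.0, -26.1, -10.9]
force: [-0.3, -0.2, -0.5]
gripper_width: 13.8
gripper_force: 50.0
-0.2 -0.0 20.2 -0.0 0.0 0.1
--
t 22.5 F [-0.3 -0.2 -0.5] q [-47.2  24.1 111.8  35.   27.   24.6] w 13.8 [ 497.5 -396.4   72.1] [-180.   -26.1  -10.9]
[ 0.11669272  0.35700622 -0.06594479]
```

```bash
python3 -m crank '1 0.3 0 5 0 0 0; 1 0 0 5 0 0 0; 1 0 0 4 0 0 0; 1 0 0 3 0 0 0; 1 0 0 2 0 0 0; 1 0 0 0 0 0 0; 1 0 0 0 0 0 0; 1 0 0 0 0 0 0'
python3 - <<'E'
from h import *
G=np.array([506.1,-398.0,53.9])
path([(G,-11,26.1,1)]); print(env.state()["torque"])
E
```

```text
time_s: 23.5
ee_pos: [506.0, -398.0, 55.1]
ee_rot: [-180.0, -26.1, -10.9]
force: [-0.8, -0.8, -0.4]
gripper_width: 13.3
gripper_force: 50.0
-0.4 -0.0 1.1 -0.0 0.0 0.1
--
t 23.5 F [-0.8 -0.8 -0.4] q [-46.7  26.  111.8  37.1  25.2  22.8] w 13.3 [ 506.  -398.    55.1] [-180.   -26.1  -10.9]
[0.05612593 0.33169268 0.03616534]
```

```bash
python3 -m crank '1 0 0 1 0 0 0; 1 0 0 0 0 0 0; 1 0 0 0 0 0 0'; python3 -m crank '0.8 0 0 0 0 0 0; 0.4 0 0 0 0 0 0; 0 0 0 0 0 0 0; -0.2 0 0 0 0 0 0; -0.2 0 0 0 0 0 0; -0.2 0 0 0 0 0 0; -0.2 0 0 0 0 0 0'
python3 -m crank '-0.2 0 0 -15 0 0 0; -0.2 0 0 -25 0 0 0; -0.2 0 0 -25 0 0 0; -0.2 0 0 -25 0 0 0; -0.2 0 0 -25 0 0 0; -0.2 -20 0 -40 0 0 0; -0.2 -30 0 -40 0 0 0; -0.2 -50 0 -20 0 0 0; -0.2 -50 0 -20 0 0 0; -0.2 0 0 0 0 0 0'
python3 - <<'E'
from h import *
import cv2
t=grab_frame("top");s=grab_frame("side")
f=lambda im,x,y:cv2.resize(im[y:y+60,x:x+80],(400,300),interpolation=cv2.INTER_CUBIC)
cv2.imwrite("pics/e1.png",np.vstack([np.hstack([f(t,370,183),f(t,180,200)]),np.hstack([f(s,135,295),f(s,258,132)])]))
a=cv2.imread("pics/top0.png");b=cv2.imread("pics/side0.png")
print(np.abs(t[183:235,370:410].astype(int)-a[183:235,370:410]).mean(),np.abs(s[300:355,140:210].astype(int)-b[300:355,140:210]).mean())
E
```

```text
time_s: 23.88
ee_pos: [506.4, -398.1, 54.3]
ee_rot: [-180.0, -26.1, -10.9]
force: [-2.0, 0.7, 3.0]
gripper_width: 13.7
gripper_force: 50.0
time_s: 24.75
ee_pos: [506.4, -398.0, 54.0]
ee_rot: [-180.0, -26.1, -10.9]
force: [-0.5, 0.5, -0.2]
gripper_width: 54.8
gripper_force: 0.0
time_s: 26.0
ee_pos: [269.7, -352.0, 199.6]
ee_rot: [180.0, -26.0, -11.2]
force: [1.2, -0.3, 0.5]
gripper_width: 55.0
gripper_force: 0.0
2.5705128205128207 2.311255411255411
```

View pics/e1.png

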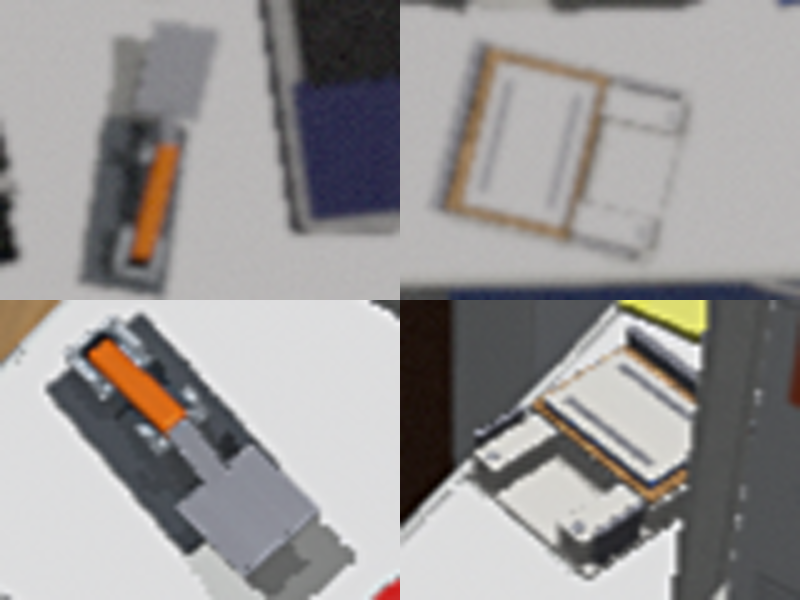

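The lifter lies in its rest as in the first picture. The carrier lies flat on the cork, white side up.

```bash
python3 -c "from workcell import env; print(env.job_done())"
```

```text
the job is handed in; nothing more can be done
None
```

The job is handed in at about 26 s: the slide carrier lies flat on the cork, glass face down, and the lifter is back in its rest, both confirmed in the final pictures; I did not re-measure the other things on the bench.

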